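Back the pellet press off one turn

ROBOT

A 6-joint arm with a two-finger parallel gripper is mounted at the origin on the work surface. World frame = base frame: x ahead of the robot, y to its left, z up, the work surface at z = 0. Lengths are in m, angles in rad, forces in N, time in s.
With the tool pointing down it reaches from about 0.325 to 0.9 m from the base axis. Payload 6.1 kg.
Tool frame: the origin (TCP) lies at the very end of the fingers, on their centre line; the grasp point (between the pads) lies bot.grasp_offset behind it (bot.grasp_offset is the distance from the TCP to the grasp point, in m); y points along the fingers, x is the direction in which the jaws open and shut, and the axes are right-handed (so a half turn about y gives the same grasp; the last joint's range is limited). The gripper opens to 85 mm and grips with 20 to 120 N. Pads are 22 mm wide; open, the fingers measure 114 mm over their backs; the gripper's body (76 mm by 85 mm) begins 54 mm behind the grasp point. The pads swing forward as they close: fully open they stand 13 mm farther back than shut.
Start: joints at [1.188, 0.22, 1.526, -0, 1.395, -0.126], TCP at [0.159, 0.604, 0.231] pointing down, gripper open.
Joint ranges: [-2.98, 2.98], [-0.91, 2.08], [0.09, 2.57], [-1.24, 4.39], [0.2, 2.65], [-2.68, 2.68]. Speed limits (rad/s): [2.57, 2.57, 3.01, 3.14, 3.14, 3.14].

INTERFACE

Orientations are given as a unit quaternion [x, y, z, w].
In Python, from workcell import bot gives the robot as it stands.
- The arm moves only by the tool move_arm, never from a script. Its argument "rows" is a list of rows, each a list of 7 numbers: the finger opening in mm, from 0 to 85.4, then the shift along the tool's x, y, z in mm, then the turn, a rotation vector about the tool's x, y, z in rad. In form: [[hand, dx, dy, dz, ax, ay, az], ...]. A call has 1 to 12 rows; each row is the pose to reach, as a shift and turn from the pose commanded when the call began, along the tool's axes at that moment; what a row does not reach only later rows make up. A row lasts 1/10 s, in which the tool goes at most 50 mm and 8.59 degrees, less where a joint would pass 70% of its speed; a pose out of reach is approached as far as the arm can. A call with a gripper value outside its range is refused whole. The fingers move at their own pace and stop on an object; "squeeze" is the grip in N (left out, the last holds). Time passes only in rows, so rows that repeat a pose let the fingers close. It gives the time, the measured TCP pose, the force and the opening at its end, in the units of the state.
- bot.sense(): the state, without advancing time (a new reading comes with each control period).
- bot.snapshot(name): name is "side" or "top"; returns the picture (420x560x3 uint8, blue, green, red); there is no depth.
- bot.get_calibration(name): a dict with "fov_y" (degrees; the focal length in pixels is half the picture's height over the tangent of half this angle, whatever the lens; pixels are square), "cx", "cy" (the principal point, pixels), "k1" (the pictures are not rectified: a ray, as slopes to the right and down, at radius r is drawn at 1 + k1 r^2 times it, then the intrinsics apply), "T" (4x4, takes a point from camera to world coordinates). Camera axes: x right, y down, z forward; pixel columns grow to the right and rows downward; lengths in m; the calibration is good to about 2 mm. A picture is of the moment at which its call begins. get_calibration takes no time and is no camera call.
- bot.close_job(): hands the job in, once; it reports no verdict.
Trained networks look in the newest picture that a camera, given by its name, has taken for a name from the list of things; names that differ only in an ending like _2 or _b are one class to them, and where a whole thing is asked for, a point or a joint stands for the part that bears it (a point fixed in the world has none). Each returns a list of dicts, best first, with "p" (0 to 1); they miss things now and then, are a little off and sometimes report something else, mostly with a low value. They report only what shows in the picture. A call takes as long as a camera call.
- bot.spot_in(camera, label): "at" ([x, y, z] in m, in world coordinates, good to about 4 mm: the middle of the surface that is visible of it).
- bot.trace(camera, label): "region" (420x560 bool, what is visible of it).
The state is a dict: "time_s": time; "joint_pos": joint angles; "joint_velocities": joint speeds; "joint_efforts": joint torques, N m; "tool_pos": TCP position; "orientation": TCP orientation; "force": force on the tool from outside, world axes, zero at the start; "wrist_torque": the same for the moment, N m; "gripper_width": opening from 0.0 (shut) to 1.0 (fully open).
Only numpy, scipy, OpenCV 4.12 (cv2) and the standard library are available. Lean on these libraries where they do the work, as an engineer would, in place of code of your own. Each camera call takes 0.05 s, during which the arm holds its last target.

TASK

The die under the bench screw press has just been pressed. Push the hand wheel round by its upright handle with the fingertips, anticlockwise seen from above, through exactly one full turn so that the screw lifts one thread and the handle stands where it started; do not grip the handle, do not overrun, and leave everything around the press alone.

Things in the scene. Friction and masses are not known exactly. Their poses are not given: they have to be found in the camera images.
- press: fixed bench screw press of grey painted steel: foot 200 x 200 x 30 mm, two upright steel columns 136 mm apart, crosshead 56 x 180 mm with its top 188 mm above the table. Origin: underside of the foot on the screw's axis; z up. It may stand turned on the bench; nothing of the frame is higher than 200 mm
- wheel_hub (a point): the middle of the flat top of the hand wheel's hub, on the wheel's upright axis, 233 mm above the table at the start. The wheel is horizontal, steel, 161 mm across its rim, three spokes; the top of its rim is 226 mm above the table at the start. A nut 1 mm higher than this point is the highest thing at the centre
- handle: upright black plastic grip that turns freely on its own pin at the end of one spoke, 66 mm from the wheel's axis; 64 mm tall, round, 19 mm across at the foot, widening to 24 mm between 22 and 48 mm up, narrowing to 17 mm at the top. Origin: centre of its foot, 230 mm above the table at the start; z up (its x and y axes spin with the grip and mean nothing). It starts at any place round the wheel
- handle_top (a point): the centre of the handle's top, 294 mm above the table at the start, 66 mm from the wheel's axis; it goes round with the wheel and rises 5 mm a turn
- wheel (a joint): turn of the hand wheel in rad: 0 at the start whatever the handle's place, growing anticlockwise seen from above (the screw rises 5 mm a turn); one turn is 6.283. It cannot be turned clockwise from the start (the pad is down on the die). A steady friction of about 0.35 N m (5 to 6 N at the handle) holds it wherever it is left; it does not coast or spring back
- die: steel pellet die, 53 mm foot, 88 mm tall, loose, standing on the press's foot under the screw pad. Origin: centre of its underside. To be left alone
- spare_die: a second steel pellet die, 53 mm foot, 80 mm tall, loose on the table beside the press. Origin: centre of its underside. To be left alone
- jar: amber glass jar with black lid, 56 mm across, 75 mm tall, loose on the table beside the press. Origin: centre of its underside. To be left alone
- mortar: white porcelain mortar, 86 mm across, 42 mm tall, loose on the table beside the press. Origin: centre of its underside. To be left alone

How it is judged:
By the outcome, as a careful person would: the job done as asked, in the order asked, and still so for the second after the job is handed in, with the robot touching nothing.
It also fails if it takes over 64 s, if anything falls off the work surface, if the arm or the gripper's body presses on something with over 40 N, if the wrist force passes 120 N, or if a joint passes its speed limit or range.

## Working session

There is one attempt and no reset: what is moved stays moved. The work goes in short steps, Python scripts to look and compute and a tool call to move; the robot and the scene stay as the last step left them, time stands still between calls to the robot, and variables do not carry over. Pictures are saved under pics/ and viewed, and the job is handed in when it is done.

Besides the shell and the picture viewer there is one more tool, called after ">>>" as name([rows], argument=value, ...), one row to a line, values as JSON. move_arm: Moves the arm, as the interface text tells. Its arguments: {"type":"object","properties":{"rows":{"type":"array"},"squeeze":{"type":"number"}},"required":["rows"]}

```bash
mkdir -p pics; ls
python3 - <<'E'
from workcell import bot
import cv2,numpy as np
for c in("side","top"):
    im=bot.snapshot(c); cv2.imwrite(f"pics/{c}0.png",im)
    k=bot.get_calibration(c); print(c,{a:(np.round(b,4).tolist() if not isinstance(b,str) else b) for a,b in k.items()})
    for l in("handle","handle_top","wheel_hub","press","spare_die","jar","mortar"):
        print(l,[(np.round(d["at"],3).tolist(),round(d["p"],2)) for d in bot.spot_in(c,l)[:3]])
s=bot.sense();print(s, bot.grasp_offset)
E
```

```text
pics
side {'fov_y': 42.9969, 'cx': 276.8492, 'cy': 212.9875, 'k1': -0.1331, 'T': [[0.9978, -0.0136, 0.0645, 0.4739], [-0.0616, -0.54, 0.8394, -1.118], [0.0234, -0.8416, -0.5396, 0.9616], [0.0, 0.0, 0.0, 1.0]]}
handle [([0.569, -0.08, 0.272], 0.55)]
handle_top [([0.568, -0.079, 0.27], 0.77)]
wheel_hub [([0.593, -0.029, 0.222], 0.69)]
press [([0.595, -0.06, 0.028], 0.7)]
spare_die [([0.562, -0.253, 0.04], 0.57)]
jar [([0.448, -0.17, 0.051], 0.82)]
mortar [([0.686, 0.165, 0.03], 0.51)]
top {'fov_y': 54.2574, 'cx': 275.1433, 'cy': 207.237, 'k1': -0.1019, 'T': [[-0.0283, -0.9976, 0.0631, 0.4994], [-0.9996, 0.0281, -0.0044, 0.0592], [0.0026, -0.0632, -0.998, 1.2452], [0.0, 0.0, 0.0, 1.0]]}
handle [([0.676, 0.202, 0.024], 0.44)]
handle_top []
wheel_hub [([0.589, -0.01, 0.221], 0.91)]
press [([0.58, -0.002, 0.03], 0.96)]
spare_die [([0.561, -0.234, 0.062], 0.73)]
jar [([0.444, -0.142, 0.072], 0.82)]
mortar [([0.678, 0.201, 0.026], 0.59), ([0.564, -0.232, 0.064], 0.55)]
{'time_s': 0.8, 'joint_pos': array([ 1.18788088e+00,  2.20376787e-01,  1.52647306e+00, -4.81176020e-06,
        1.39470051e+00, -1.26061800e-01]), 'joint_velocities': array([0.00013478, 0.00038456, 0.00229741, 0.00047683, 0.00052799,
       0.00087014]), 'joint_efforts': array([ 3.25692245e-04, -4.96772039e+01, -3.89715815e+01,  4.98559393e-05,
        2.70664668e-04,  3.31049300e-06]), 'tool_pos': array([0.15875894, 0.60450745, 0.23132831]), 'orientation': array([-0.55991303, -0.43185924,  0.43183176,  0.55992529]), 'force': array([-0.14433679,  0.07550159,  0.85443733]), 'wrist_torque': array([-0.0380487 ,  0.02835452, -0.00288319]), 'gripper_width': 0.9945193476603154} 0.0187
```

View pics/side0.png

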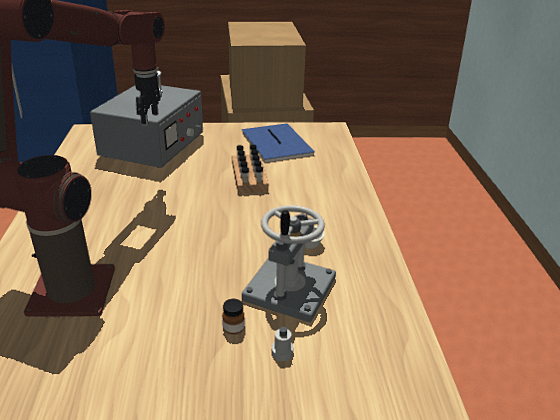

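View pics/top0.png

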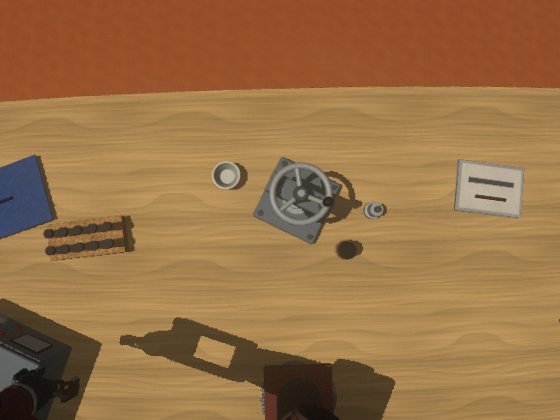

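The side view shows the wheel near (293,222) with the handle in front near (285,222). In the top view the hub is at (301,193) and the handle at about (328,202). I'll measure from enlarged crops.

```bash
cat > h.py <<'E'
import numpy as np,cv2
from workcell import bot
def K(c):
    k=bot.get_calibration(c); f=210/np.tan(np.radians(k["fov_y"])/2); return k,f
def proj(c,P):
    k,f=K(c);T=np.array(k["T"]);p=(np.atleast_2d(P)-T[:3,3])@T[:3,:3]
    s=p[:,:2]/p[:,2:];r2=(s**2).sum(1,keepdims=True);s=s*(1+k["k1"]*r2)
    return s*f+[k["cx"],k["cy"]]
def ray(c,px,z):
    k,f=K(c);T=np.array(k["T"]);d=(np.array(px,float)-[k["cx"],k["cy"]])/f;s=d.copy()
    for _ in range(30): s=d/(1+k["k1"]*(s@s))
    v=T[:3,:3]@np.array([s[0],s[1],1]);t=(z-T[2,3])/v[2];return T[:3,3]+t*v
def overlay(c,im,hub,ang,dz=0,lift=0):
    u=im.copy();t=np.linspace(0,2*np.pi,200)
    return u
E
python3 - <<'E'
from h import *
for c,(x,y,w) in {"side":(240,180,100),"top":(240,140,110)}.items():
    im=cv2.imread(f"pics/{c}0.png")[y:y+w,x:x+w]
    cv2.imwrite(f"pics/{c}0c.png",cv2.resize(im,(600,600),interpolation=cv2.INTER_CUBIC))
E
```

```text
(no output)
```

View pics/side0c.png

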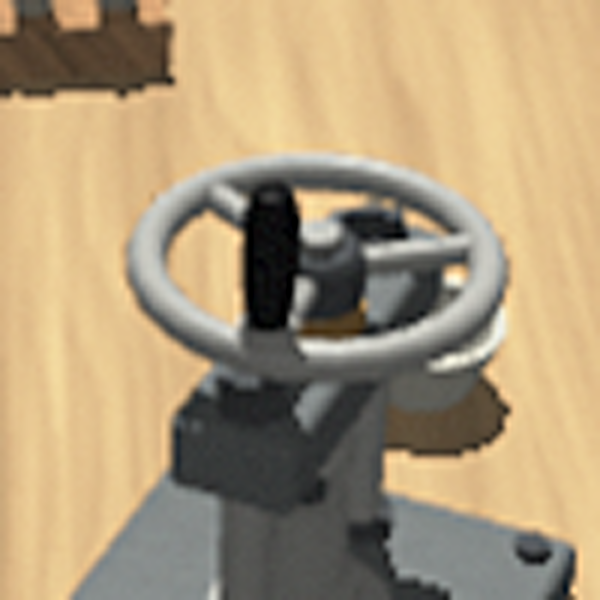

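View pics/top0c.png

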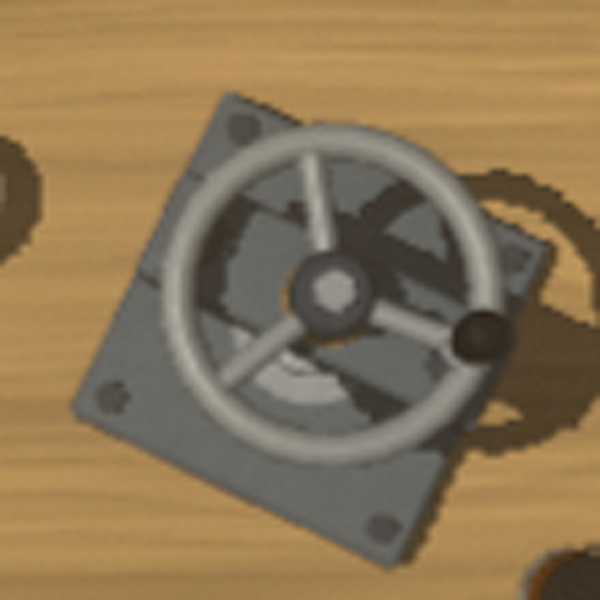

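Run:
```python
from h import *
print("hub top",ray("top",(301.0,193.0),.234),"side",ray("side",(293.6,218.7),.234))
print("rim",ray("top",(300.7,193.9),.220),"side",ray("side",(292.8,224.2),.220))
print("htop top",ray("top",(328.8,200.8),.294),"side",ray("side",(285.2,211.3),.294))
from scipy.optimize import least_squares
def f(p):
    x,y,a=p
    h=[x+.066*np.cos(a),y+.066*np.sin(a)]
    return np.r_[(proj("top",[[x,y,.234],[*h,.294]])-[[301,193],[328.8,200.8]]).ravel(),(proj("side",[[x,y,.234],[*h,.294]])-[[293.6,218.7],[285.2,211.3]]).ravel()]
r=least_squares(f,[.59,-.01,-1.9]);print(r.x,r.fun)
x,y,a=r.x
t=np.linspace(0,2*np.pi,120)
for c,(X,Y,w) in {"side":(240,180,100),"top":(240,140,110)}.items():
    im=cv2.imread(f"pics/{c}0.png")[Y:Y+w,X:X+w];s=600/w
    im=cv2.resize(im,(600,600),interpolation=cv2.INTER_CUBIC)
    def poly(P,col): cv2.polylines(im,[np.int32((proj(c,P)-[X,Y]+.5)*s)],False,col,1)
    poly(np.c_[x+.0805*np.cos(t),y+.0805*np.sin(t),0*t+.22],(0,0,255))
    hx,hy=x+.066*np.cos(a),y+.066*np.sin(a)
    for z,rr in((.23,.0095),(.265,.012),(.294,.0085)): poly(np.c_[hx+rr*np.cos(t),hy+rr*np.sin(t),0*t+z],(0,255,0))
    cv2.imwrite(f"pics/{c}0o.png",im)
```

```text
hub top [ 0.59681585 -0.01033107  0.234     ] side [ 0.60092829 -0.01360936  0.234     ]
rim [ 0.59591514 -0.01046554  0.22      ] side [ 0.5991639  -0.01728908  0.22      ]
htop top [ 0.57099307 -0.07052567  0.294     ] side [ 0.5735803  -0.07278684  0.294     ]
[ 0.59903342 -0.01099012 -1.98818172] [ 0.23613866 -0.89726681  0.32039252 -0.55869268 -0.8484177  -0.5653867
 -0.60220261 -0.32903103]
```

```bash
python3 -c "
import cv2,numpy as np
a=cv2.imread('pics/side0o.png');b=cv2.imread('pics/top0o.png');cv2.imwrite('pics/o0.png',cv2.resize(np.hstack([a,b]),(800,400)))"
```

```text
(no output)
```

View pics/o0.png

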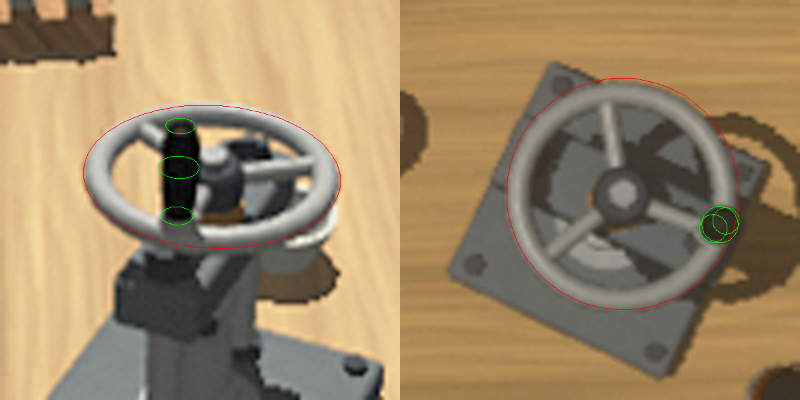

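Run:
```python
from h import *
from scipy.spatial.transform import Rotation as R
M=R.from_quat(bot.sense()["orientation"]).as_matrix();print(M.round(3))
for i in(0,2): print(np.degrees(np.arctan2(M[1,i],M[0,i])))
```

```text
[[ 0.254  0.    -0.967]
 [ 0.967  0.     0.254]
 [ 0.    -1.    -0.   ]]
75.28341826399138
165.28341824025554
```

>>> move_arm([
  [0,0,-50,0,0,0,0],
  [0,0,-100,0,0,0,0],
  [0,0,-150,0,0,0,0],
  [0,-30,-170,-30,0,0,0],
  [0,-65,-170,-62,0,0,0],
  [0,-100,-170,-95,0,0,0],
  [0,-135,-170,-128,0,0,0],
  [0,-170,-170,-161,0,0,0],
  [0,-205,-170,-194,0,0,0],
  [0,-240,-170,-227,0,0,0],
  [0,-270,-170,-257,0,0,0],
  [0,-270,-170,-257,0,0,0],
], squeeze=20)

```text
time_s: 2.0
tool_pos: [0.3409, 0.2743, 0.4016]
orientation: [0.562, 0.43, -0.43, -0.561]
force: [0.1, -0.2, 0.5]
gripper_width: 0.003
```

>>> move_arm([
  [0,-35,0,-33,0,0,0],
  [0,-70,0,-66,0,0.03,0],
  [0,-105,0,-99,0,0.06,0],
  [0,-140,0,-132,0,0.1,0],
  [0,-175,0,-165,0,0.13,0],
  [0,-210,0,-198,0,0.162,0],
  [0,-245,0,-231,0,0.162,0],
  [0,-271,0,-258,0,0.162,0],
  [0,-271,0,-258,0,0.162,0],
  [0,-271,0,-258,0,0.162,0],
])

```text
time_s: 3.0
tool_pos: [0.5196, -0.0494, 0.4008]
orientation: [-0.593, -0.385, 0.385, 0.594]
force: [0.5, 0.5, -0.1]
gripper_width: 0.001
```

Run:
```python
from h import *
s=bot.sense();print(s["joint_pos"].round(3),s["tool_pos"])
ims=[]
for c,(X,Y,w) in {"side":(220,110,140),"top":(230,130,130)}.items():
    im=bot.snapshot(c);p=proj(c,s["tool_pos"])[0];print(c,p)
    im=cv2.resize(im[Y:Y+w,X:X+w],(400,400),interpolation=cv2.INTER_CUBIC)
    cv2.circle(im,tuple(int(v) for v in (p-[X,Y])*400/w),4,(0,0,255),1);ims.append(im)
cv2.imwrite("pics/a1.png",np.hstack(ims))
```

```text
[-2.460e-01 -8.200e-02  1.533e+00  1.000e-03  1.692e+00 -1.397e+00] [ 0.51956    -0.04942448  0.40075626]
side [262.07694936 166.19733605]
top [326.40675919 221.8405793 ]
```

View pics/a1.png

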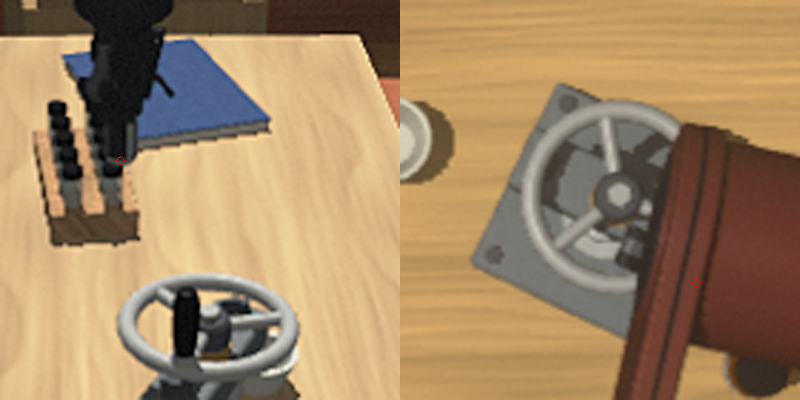

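>>> move_arm([
  [0,0,40,0,0,0,0],
  [0,0,80,0,0,0,0],
  [0,0,120,0,0,0,0],
  [0,0,150,0,0,0,0],
  [0,0,150,-15,0,0,0],
  [0,0,150,-20,0,0,0],
  [0,0,150,-20,0,0,0],
  [0,0,150,-20,0,0,0],
])

```text
time_s: 3.9
tool_pos: [0.5382, -0.0571, 0.2527]
orientation: [0.593, 0.386, -0.385, -0.592]
force: [0.2, 0.3, -0.2]
gripper_width: 0.001
```

Run:
```python
from h import *
s=bot.sense();print(s["joint_pos"].round(3),s["tool_pos"],s["force"])
ims=[]
for c,(X,Y,w) in {"side":(230,150,110)}.items():
    im=bot.snapshot(c);p=proj(c,s["tool_pos"])[0];print(c,p)
    im=cv2.resize(im[Y:Y+w,X:X+w],(500,500),interpolation=cv2.INTER_CUBIC);ims.append(im)
cv2.imwrite("pics/a2.png",np.hstack(ims))
```

```text
[-0.251  0.004  1.721  0.     1.414 -1.404] [ 0.53816978 -0.05708883  0.25273938] [ 0.22605902  0.25061884 -0.2302298 ]
side [269.42828916 222.50056192]
```

View pics/a2.png

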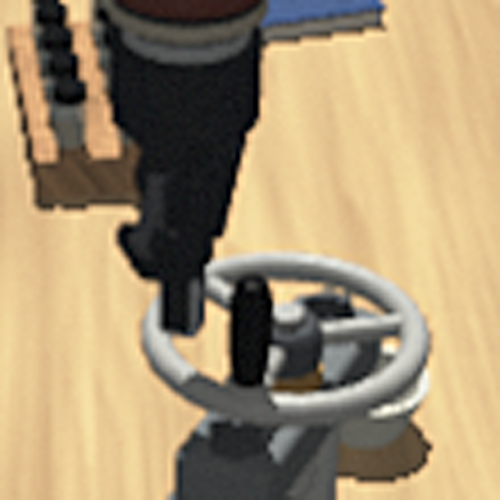

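>>> move_arm([
  [0,0,3,-4,0,0,0],
  [0,0,3,-8,0,0,0],
  [0,0,3,-10,0,0,0],
  [0,0,3,-10,0,0,0],
  [0,0,3,-10,0,0,0],
])

```text
time_s: 4.45
tool_pos: [0.5469, -0.0619, 0.2482]
orientation: [-0.593, -0.385, 0.385, 0.593]
force: [0.0, -0.1, -0.0]
gripper_width: 0.001
```

>>> move_arm([
  [0,0,0,-1,0,0,0],
  [0,0,0,-1,0,0,0],
  [0,0,0,-1,0,0,0],
])

```text
time_s: 4.75
tool_pos: [0.5478, -0.0622, 0.2483]
orientation: [0.593, 0.385, -0.385, -0.593]
force: [0.6, -0.5, 0.3]
gripper_width: 0.002
```

>>> move_arm([
  [0,0,0,-1,0,0,0],
  [0,0,0,-1,0,0,0],
  [0,0,0,-1,0,0,0],
])

```text
time_s: 5.05
tool_pos: [0.5487, -0.0626, 0.2483]
orientation: [-0.593, -0.385, 0.385, 0.593]
force: [-1.0, 0.0, -0.2]
gripper_width: 0.002
```

>>> move_arm([
  [0,0,0,-1,0,0,0],
  [0,0,0,-1,0,0,0],
  [0,0,0,-1,0,0,0],
])

```text
time_s: 5.35
tool_pos: [0.5496, -0.063, 0.2483]
orientation: [-0.593, -0.385, 0.385, 0.593]
force: [0.0, -0.1, 0.3]
gripper_width: 0.001
```

>>> move_arm([
  [0,0,0,-1,0,0,0],
  [0,0,0,-1,0,0,0],
  [0,0,0,-1,0,0,0],
])

```text
time_s: 5.65
tool_pos: [0.5505, -0.0634, 0.2483]
orientation: [0.593, 0.385, -0.385, -0.593]
force: [-0.0, 0.3, 0.0]
gripper_width: -0.0
```

>>> move_arm([
  [0,0,0,-1,0,0,0],
  [0,0,0,-1,0,0,0],
  [0,0,0,-1,0,0,0],
])

```text
time_s: 5.95
tool_pos: [0.5514, -0.0638, 0.2483]
orientation: [-0.593, -0.385, 0.385, 0.593]
force: [-0.1, 0.3, -0.6]
gripper_width: -0.0
```

>>> move_arm([
  [0,0,0,-1,0,0,0],
  [0,0,0,-1,0,0,0],
  [0,0,0,-1,0,0,0],
])

```text
time_s: 6.25
tool_pos: [0.5517, -0.0639, 0.2483]
orientation: [-0.593, -0.385, 0.386, 0.593]
force: [-4.8, 1.5, 2.3]
gripper_width: -0.003
```

```bash
cat > path.py <<'E'
import numpy as np
from scipy.optimize import brentq
a,b,r=14.5,11,12
def d(t):
    g=lambda s:np.hypot(max(abs(t[0])*s-a,0),max(abs(t[1])*s-b,0))-r
    return brentq(g,15,60)
def pose(deg):
    p=np.radians(deg);t=np.array([np.sin(p),-np.cos(p)])
    q=np.array([-66*np.cos(p),-66*np.sin(p)])-d(t)*t
    return np.array([q[0],-5*deg/360,q[1]])
if __name__=="__main__":
    P0=pose(0)
    g=lambda D:np.round(pose(D)-P0,0)
    base=0*P0
    for k in range(5):
        D=np.arange(1,13)*6+72*k
        rows=[g(x) for x in D if x<=345]
        print(k,[[0]+[int(v) for v in (x-base)]+[0,0,0] for x in rows]); base=rows[-1]
        print("end",base, d(np.array([np.sin(np.radians(D[-1])),-np.cos(np.radians(D[-1]))])))
E
python3 path.py
```

```text
0 [[0, -2, 0, -7, 0, 0, 0], [0, -3, 0, -14, 0, 0, 0], [0, -4, 0, -20, 0, 0, 0], [0, -5, 0, -27, 0, 0, 0], [0, -4, 0, -33, 0, 0, 0], [0, -4, 0, -39, 0, 0, 0], [0, -3, -1, -45, 0, 0, 0], [0, 0, -1, -52, 0, 0, 0], [0, 3, -1, -59, 0, 0, 0], [0, 7, -1, -65, 0, 0, 0], [0, 13, -1, -72, 0, 0, 0], [0, 19, -1, -77, 0, 0, 0]]
end [ 19.  -1. -77.] 27.863748942314082
1 [[0, 7, 0, -5, 0, 0, 0], [0, 14, 0, -9, 0, 0, 0], [0, 21, 0, -12, 0, 0, 0], [0, 27, 0, -14, 0, 0, 0], [0, 34, 0, -16, 0, 0, 0], [0, 41, -1, -17, 0, 0, 0], [0, 47, -1, -18, 0, 0, 0], [0, 54, -1, -18, 0, 0, 0], [0, 61, -1, -17, 0, 0, 0], [0, 69, -1, -15, 0, 0, 0], [0, 76, -1, -12, 0, 0, 0], [0, 84, -1, -8, 0, 0, 0]]
end [103.  -2. -85.] 28.205330070725836
2 [[0, 7, 0, 6, 0, 0, 0], [0, 13, 0, 12, 0, 0, 0], [0, 18, 0, 19, 0, 0, 0], [0, 23, 0, 25, 0, 0, 0], [0, 26, 0, 32, 0, 0, 0], [0, 29, 0, 39, 0, 0, 0], [0, 31, -1, 46, 0, 0, 0], [0, 32, -1, 53, 0, 0, 0], [0, 33, -1, 59, 0, 0, 0], [0, 34, -1, 66, 0, 0, 0], [0, 33, -1, 72, 0, 0, 0], [0, 33, -1, 78, 0, 0, 0]]
end [136.  -3.  -7.] 28.205330070725832
3 [[0, -1, 0, 6, 0, 0, 0], [0, -4, 0, 13, 0, 0, 0], [0, -7, 0, 20, 0, 0, 0], [0, -11, 0, 26, 0, 0, 0], [0, -17, 0, 33, 0, 0, 0], [0, -23, -1, 38, 0, 0, 0], [0, -30, -1, 43, 0, 0, 0], [0, -37, -1, 47, 0, 0, 0], [0, -43, -1, 50, 0, 0, 0], [0, -50, -1, 52, 0, 0, 0], [0, -57, -1, 54, 0, 0, 0], [0, -64, -1, 55, 0, 0, 0]]
end [72. -4. 48.] 27.86374894231408
4 [[0, -6, 0, 1, 0, 0, 0], [0, -13, 0, 1, 0, 0, 0], [0, -20, 0, 0, 0, 0, 0], [0, -28, 0, -2, 0, 0, 0], [0, -35, 0, -5, 0, 0, 0], [0, -43, 0, -9, 0, 0, 0], [0, -50, -1, -15, 0, 0, 0], [0, -56, -1, -21, 0, 0, 0], [0, -61, -1, -28, 0, 0, 0]]
end [11. -5. 20.] 23.0
```

>>> move_arm([
  [0,-2,0,-7,0,0,0],
  [0,-3,0,-14,0,0,0],
  [0,-4,0,-20,0,0,0],
  [0,-5,0,-27,0,0,0],
  [0,-4,0,-33,0,0,0],
  [0,-4,0,-39,0,0,0],
  [0,-3,-1,-45,0,0,0],
  [0,0,-1,-52,0,0,0],
  [0,3,-1,-59,0,0,0],
  [0,7,-1,-65,0,0,0],
  [0,13,-1,-72,0,0,0],
  [0,19,-1,-77,0,0,0],
])

```text
time_s: 7.45
tool_pos: [0.6307, -0.0795, 0.2499]
orientation: [0.594, 0.385, -0.385, -0.592]
force: [-3.7, -5.2, 3.4]
gripper_width: 0.006
```

```bash
cat > look.py <<'E'
import sys
from h import *
s=bot.sense();print(s["joint_pos"].round(3),s["tool_pos"],s["force"].round(1))
n=sys.argv[1]
ims=[]
for c,(X,Y,w) in {"side":(230,150,110),"top":(230,130,130)}.items():
    im=bot.snapshot(c);cv2.imwrite(f"pics/{c}_{n}_full.png",im)
    ims.append(cv2.resize(im[Y:Y+w,X:X+w],(400,400),interpolation=cv2.INTER_CUBIC))
cv2.imwrite(f"pics/{n}.png",np.hstack(ims))
E
python3 look.py b1
```

```text
[-0.248  0.234  1.476 -0.002  1.431 -1.399] [ 0.63073687 -0.07946506  0.24994638] [-3.7 -5.2  3.4]
```

View pics/b1.png

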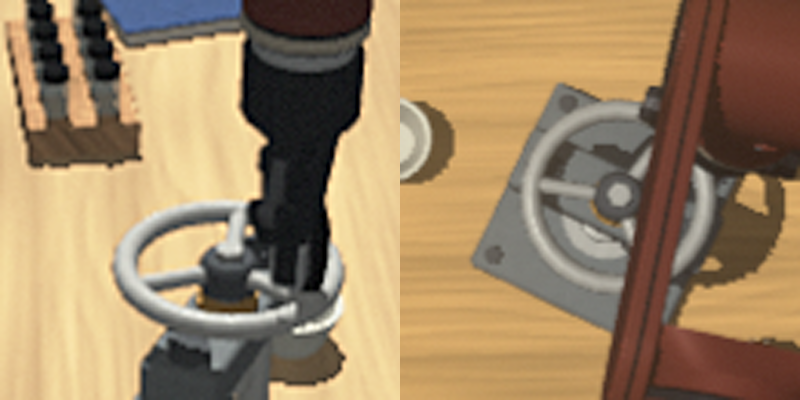

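Both views show the wheel turned about 75° and the fingertips still behind the handle. The force is about 6 N and tangential, so I'll continue.

>>> move_arm([
  [0,7,0,-5,0,0,0],
  [0,14,0,-9,0,0,0],
  [0,21,0,-12,0,0,0],
  [0,27,0,-14,0,0,0],
  [0,34,0,-16,0,0,0],
  [0,41,-1,-17,0,0,0],
  [0,47,-1,-18,0,0,0],
  [0,54,-1,-18,0,0,0],
  [0,61,-1,-17,0,0,0],
  [0,69,-1,-15,0,0,0],
  [0,76,-1,-12,0,0,0],
  [0,84,-1,-8,0,0,0],
])

```text
time_s: 8.75
tool_pos: [0.6734, -0.0063, 0.2515]
orientation: [0.595, 0.386, -0.384, -0.592]
force: [2.6, -5.2, 3.1]
gripper_width: -0.001
```

```bash
python3 look.py b2
```

```text
[-0.125  0.32   1.368 -0.002  1.448 -1.276] [ 0.67341371 -0.00633166  0.25148919] [ 2.6 -5.2  3.1]
```

View pics/b2.png

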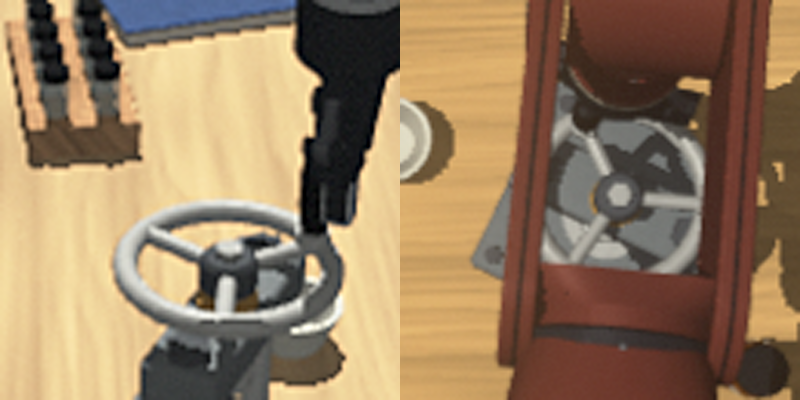

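The handle is at about (585,115) in the top crop, roughly 144° round, and the push is still tangential.

>>> move_arm([
  [0,7,0,6,0,0,0],
  [0,13,0,12,0,0,0],
  [0,18,0,19,0,0,0],
  [0,23,0,25,0,0,0],
  [0,26,0,32,0,0,0],
  [0,29,0,39,0,0,0],
  [0,31,-1,46,0,0,0],
  [0,32,-1,53,0,0,0],
  [0,33,-1,59,0,0,0],
  [0,34,-1,66,0,0,0],
  [0,33,-1,72,0,0,0],
  [0,33,-1,78,0,0,0],
])

```text
time_s: 10.05
tool_pos: [0.6154, 0.057, 0.2521]
orientation: [0.594, 0.386, -0.384, -0.592]
force: [5.9, 0.5, 2.3]
gripper_width: 0.0
```

```bash
python3 look.py b3
```

```text
[-0.035  0.187  1.525  0.     1.424 -1.187] [0.61539964 0.05700051 0.25214481] [5.9 0.5 2.3]
```

View pics/b3.png

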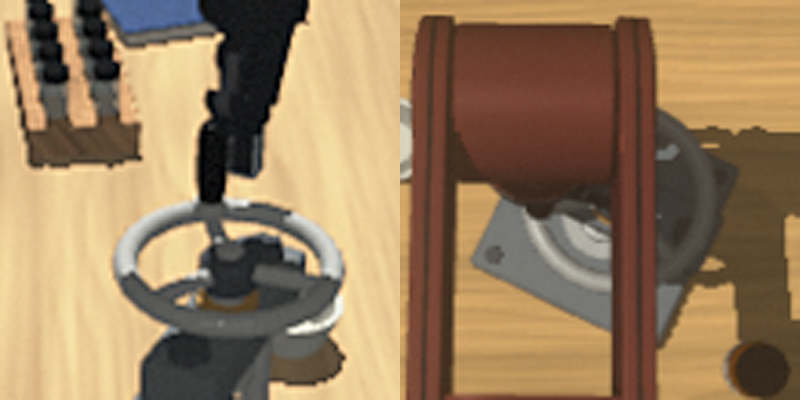

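The handle is at the back left, at about (540,205) in the top crop, around 216° round. The force is 6 N and tangential.

>>> move_arm([
  [0,-1,0,6,0,0,0],
  [0,-4,0,13,0,0,0],
  [0,-7,0,20,0,0,0],
  [0,-11,0,26,0,0,0],
  [0,-17,0,33,0,0,0],
  [0,-23,-1,38,0,0,0],
  [0,-30,-1,43,0,0,0],
  [0,-37,-1,47,0,0,0],
  [0,-43,-1,50,0,0,0],
  [0,-50,-1,52,0,0,0],
  [0,-57,-1,54,0,0,0],
  [0,-64,-1,55,0,0,0],
])

```text
time_s: 11.35
tool_pos: [0.539, 0.0222, 0.254]
orientation: [0.593, 0.387, -0.384, -0.593]
force: [3.4, 6.2, 7.4]
gripper_width: -0.0
```

```bash
python3 look.py b4
```

```text
[-0.107 -0.003  1.726  0.003  1.415 -1.26 ] [0.53899121 0.02222055 0.25402042] [3.4 6.2 7.4]
```

View pics/b4.png

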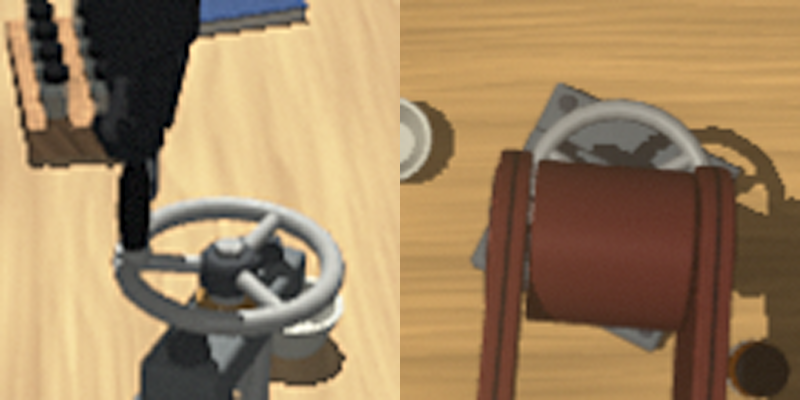

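>>> move_arm([
  [0,-6,0,1,0,0,0],
  [0,-13,0,1,0,0,0],
  [0,-20,0,0,0,0,0],
  [0,-28,0,-2,0,0,0],
  [0,-35,0,-5,0,0,0],
  [0,-43,0,-9,0,0,0],
  [0,-47,0,-12,0,0,0],
  [0,-50,-1,-15,0,0,0],
  [0,-53,-1,-18,0,0,0],
  [0,-56,-1,-21,0,0,0],
  [0,-56,-1,-21,0,0,0],
])

```text
time_s: 12.55
tool_pos: [0.5327, -0.0381, 0.252]
orientation: [-0.592, -0.384, 0.386, 0.594]
force: [-3.8, 1.4, -0.1]
gripper_width: -0.0
```

```bash
python3 look.py b5
python3 - <<'E'
from path import *
import numpy as np
P0=pose(0)
for D in (336,342,345,348,351,354,356,358,360): print(D,(pose(D)-P0-(pose(336)-P0)).round(1),(pose(D)-P0).round(1))
from h import *
from scipy.spatial.transform import Rotation as R
s=bot.sense();M=R.from_quat(s["orientation"]).as_matrix()
print("ref in tool axes (mm):",(M.T@(np.array([.5517,-.0639,.2533])-s["tool_pos"])*1000).round(2))
E
```

```text
[-2.200e-01 -8.000e-03  1.734e+00  1.000e-03  1.420e+00 -1.372e+00] [ 0.53271524 -0.03813744  0.25199676] [-3.8  1.4 -0.1]
336 [0. 0. 0.] [15.9 -4.7 26.8]
342 [-5.2 -0.1 -6.4] [10.7 -4.8 20.4]
345 [-7.5 -0.1 -9.8] [ 8.4 -4.8 17.1]
348 [ -9.6  -0.2 -13.1] [ 6.3 -4.8 13.7]
351 [-11.5  -0.2 -16.5] [ 4.5 -4.9 10.3]
354 [-13.2  -0.2 -19.9] [ 2.8 -4.9  6.9]
356 [-14.2  -0.3 -22.2] [ 1.8 -4.9  4.6]
358 [-15.1  -0.3 -24.5] [ 0.8 -5.   2.3]
360 [-15.9  -0.3 -26.8] [ 0. -5.  0.]
ref in tool axes (mm): [-15.98  -1.36 -27.73]
```

View pics/b5.png

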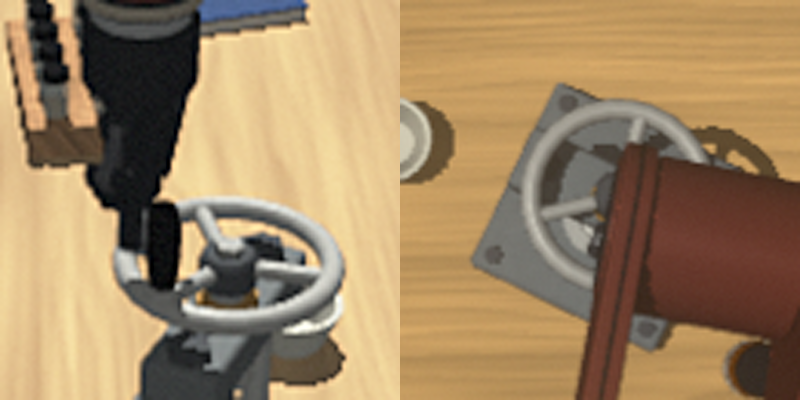

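>>> move_arm([
  [0,-3,0,-3,0,0,0],
  [0,-5,-1,-6,0,0,0],
  [0,-8,-1,-10,0,0,0],
  [0,-10,-1,-13,0,0,0],
  [0,-12,-1,-17,0,0,0],
  [0,-14,-1,-20,0,0,0],
  [0,-15,-1,-22,0,0,0],
  [0,-15,-1,-22,0,0,0],
  [0,-15,-1,-22,0,0,0],
])

```text
time_s: 13.55
tool_pos: [0.547, -0.061, 0.253]
orientation: [-0.592, -0.384, 0.386, 0.594]
force: [-4.8, 1.8, -4.5]
gripper_width: -0.001
```

```bash
cat > rem.py <<'E'
from h import *
from scipy.spatial.transform import Rotation as R
s=bot.sense();M=R.from_quat(s["orientation"]).as_matrix()
print(s["force"].round(1),"ref in tool axes (mm):",(M.T@(np.array([.5517,-.0639,.2533])-s["tool_pos"])*1000).round(2), R.from_matrix(M).as_euler("zyx",True).round(2), s["orientation"].round(4))
M0=R.from_quat([.593,.3852,-.3852,-.593]);print(((M0.inv()*R.from_matrix(M)).as_rotvec(True)).round(2))
E
python3 rem.py;python3 look.py b6
```

```text
[-4.8  1.8 -4.5] ref in tool axes (mm): [-0.76 -0.31 -5.45] [  0.47 -66.   -89.54] [-0.5922 -0.3843  0.386   0.5938]
[0.19 0.01 0.04]
[-0.254  0.031  1.694 -0.     1.421 -1.406] [ 0.54703089 -0.06098822  0.25300507] [-4.8  1.8 -4.5]
```

View pics/b6.png

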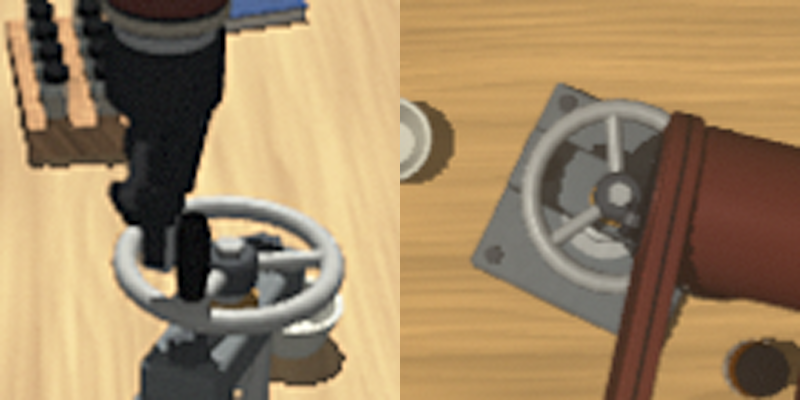

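>>> move_arm([
  [0,-0.5,0,-1.5,0,0,0],
  [0,-1,0,-3,0,0,0],
  [0,-1,0,-4.5,0,0,0],
  [0,-1,0,-4.5,0,0,0],
  [0,-1,0,-4.5,0,0,0],
])

```text
time_s: 14.15
tool_pos: [0.5511, -0.0636, 0.2534]
orientation: [-0.592, -0.385, 0.386, 0.594]
force: [-4.2, 2.1, -3.6]
gripper_width: 0.0
```

```bash
python3 rem.py
```

```text
[-4.2  2.1 -3.6] ref in tool axes (mm): [-0.01  0.09 -0.7 ] [  0.32 -66.02 -89.67] [-0.5923 -0.3847  0.3858  0.5936]
[ 0.13 -0.01  0.02]
```

>>> move_arm([
  [0,0,0,-0.3,0,0,0],
  [0,0,0,-0.6,0,0,0],
  [0,0,0,-0.6,0,0,0],
  [0,0,0,-0.6,0,0,0],
])

```text
time_s: 14.55
tool_pos: [0.5515, -0.0638, 0.2534]
orientation: [-0.592, -0.385, 0.386, 0.594]
force: [-4.3, 1.8, -3.9]
gripper_width: -0.001
```

```bash
python3 rem.py
```

```text
[-4.3  1.8 -3.9] ref in tool axes (mm): [-0.04  0.07 -0.21] [  0.34 -66.02 -89.64] [-0.5923 -0.3846  0.3858  0.5936]
[ 0.14 -0.01  0.02]
```

>>> move_arm([
  [0,0,0,5,0,0,0],
  [0,0,0,15,0,0,0],
  [0,0,0,30,0,0,0],
  [0,0,-20,34,0,0,0],
  [0,0,-60,34,0,0,0],
  [0,0,-100,34,0,0,0],
  [0,0,-140,34,0,0,0],
  [0,0,-150,34,0,0,0],
  [0,0,-150,34,0,0,0],
])

```text
time_s: 15.45
tool_pos: [0.5222, -0.0506, 0.4074]
orientation: [0.595, 0.387, -0.384, -0.591]
force: [0.5, -1.4, -0.2]
gripper_width: 0.004
```

>>> move_arm([
  [0,35,0,33,0,0,0],
  [0,70,0,66,0,0,0],
  [0,105,0,99,0,0,0],
  [0,140,0,132,0,0,0],
  [0,175,0,165,0,0,0],
  [0,210,0,198,0,0,0],
  [0,245,0,231,0,0,0],
  [0,280,0,264,0,0,0],
  [0,315,0,290,0,0,0],
  [0,350,0,300,0,0,0],
  [0,380,0,305,0,0,0],
  [0,380,0,305,0,0,0],
])

```text
time_s: 16.65
tool_pos: [0.3963, 0.4231, 0.4003]
orientation: [-0.592, -0.384, 0.388, 0.592]
force: [-1.3, -0.5, 0.3]
gripper_width: 0.001
```

```bash
python3 look.py end
python3 - <<'E'
from h import *
for c,(X,Y,w) in {"side":(240,180,100),"top":(240,140,110)}.items():
    A=cv2.imread(f"pics/{c}0.png");B=cv2.imread(f"pics/{c}_end_full.png")
    s=600//w if c=="side" else 600/w
    a,b=[cv2.resize(i[Y:Y+w,X:X+w],(400,400),interpolation=cv2.INTER_CUBIC) for i in(A,B)]
    cv2.imwrite(f"pics/cmp_{c}.png",np.hstack([a,b]))
    print(c,[(np.round(d["at"],3).tolist(),round(d["p"],2)) for l in("handle_top","wheel_hub","spare_die","jar","mortar") for d in bot.spot_in(c,l)[:1]])
    # dark-blob centroid of handle
    for n,i in(("0",A),("1",B)):
        g=i.max(2)
        if c=="side": x0,y0,x1,y1=278,206,292,238
        else: x0,y0,x1,y1=320,192,338,210
        m=np.clip(60-g[y0:y1,x0:x1].astype(float),0,30);yy,xx=np.mgrid[y0:y1,x0:x1];print(n,(m*xx).sum()/m.sum(),(m*yy).sum()/m.sum(),m.sum())
print(proj("top",[[.5717,-.0723,.28],[.5717,-.0723,.285]]),proj("side",[[.5717,-.0723,.265],[.5717,-.0723,.27]]))
print("1deg:",np.diff(proj("top",[[.5717,-.0723,.28],[.5717+.00105,-.0723-.00047,.28]]),axis=0),np.diff(proj("side",[[.5717,-.0723,.28],[.5717+.00105,-.0723-.00047,.28]]),axis=0))
E
```

```text
[ 6.820e-01  6.300e-02  1.390e+00  1.000e-03  1.693e+00 -4.730e-01] [0.3963459  0.4231379  0.40032997] [-1.3 -0.5  0.3]
side [([0.568, -0.08, 0.275], 0.75), ([0.593, -0.028, 0.225], 0.58), ([0.56, -0.255, 0.037], 0.72), ([0.446, -0.169, 0.051], 0.95), ([0.688, 0.164, 0.027], 0.56)]
0 284.78058252427184 222.62135922330097 5665.0
1 284.83742546474923 220.78218169063487 5702.0
top [([0.591, -0.012, 0.227], 0.57), ([0.561, -0.234, 0.063], 0.57), ([0.445, -0.145, 0.074], 0.74), ([0.68, 0.205, 0.025], 0.89)]
0 327.7906976744186 201.43720930232558 645.0
1 328.044061302682 201.39463601532566 522.0
[[328.7484021  200.94783392]
 [329.03059604 200.78126098]] [[284.00065442 221.54716708]
 [284.0656772  219.78142234]]
1deg: [[ 0.1813136  -0.44753168]] [[0.46051676 0.10285209]]
```

View pics/cmp_side.png

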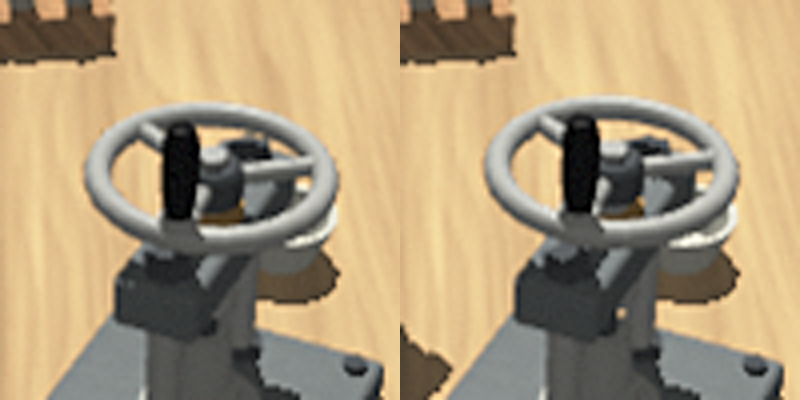

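View pics/cmp_top.png

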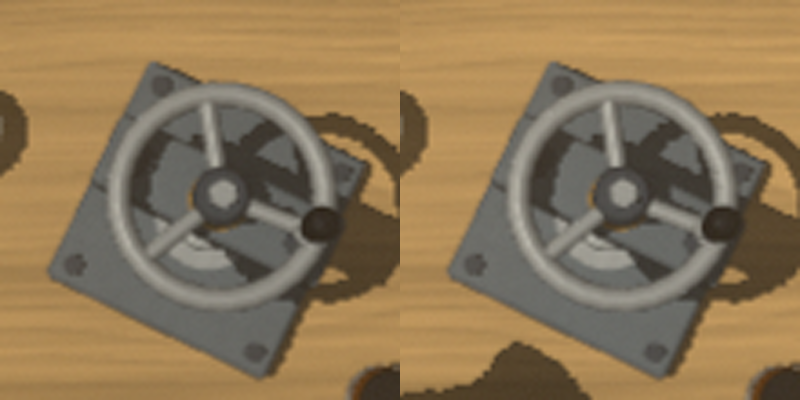

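```bash
python3 -c "
from workcell import bot
print(bot.sense()['force'],bot.sense()['time_s'],bot.close_job())"
```

```text
the job is handed in; nothing more can be done
[ 0.52228852  0.06064048 -0.43938843] 17.25 None
```

I pushed the hand wheel through one full anticlockwise turn with the closed fingertips behind the handle, without gripping it. Then I backed off, moved the arm clear and handed the job in at 17.25 s.

- **Contact check:** I noted where the fingertips first touched the handle. At the end they stopped within about 0.2 mm of that same point, on the short side, which is about 0.2° under a full turn. The pushing force was about 5–7 N sideways, with an upward part reaching 7.4 N near 288°.
- **Picture check:** Comparing before and after, the side view puts the handle at about 0° from where it started, and the top view about 0.3° short. The handle rose 1.84 pixels in the side view, where a 5 mm lift predicts 1.77.
- **Surroundings:** The spare die, jar and mortar were found where they were at the start, within 4 mm, which is the detector's own accuracy. I did not measure the die under the press separately, and the tool did not go below about 0.248 m.
- **Disagreement:** At the start the two cameras disagreed by about 4 mm on the hub's position. I used a value between them, and the contact check doesn't depend on it.

No check failed.

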